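# Release and slide off a terminal-box cover

### The job

Open the white terminal box on the plywood board: with a fingertip press its ridged snap tab all the way in, so that it stays down, then push the released cover by its thumb catch off the box until it lies flat and wholly on the metal tray at the end of the box. Only press and push: do not lift the cover or force it past the raised tab, and leave everything else standing about where it is. Finish clear of everything.

Things in the scene. Friction and masses are not known exactly. Their poses are not given: they have to be found in the camera images.
- fixture: fixed plywood board 260 x 320 x 12 mm; in a row along its +y axis it carries the white terminal box (y -140 to +10 mm, 104 mm wide in x) and the aluminium tray (y +10 to +140 mm). Origin at the centre of the board's underside, on the table; z up. The cover leaves the box towards +y
- seat_mid (a point): centre of the cover's seat on the box, fixed at (0, -84, 52) mm in the fixture's axes. Along both sides (y -134 to -50 mm) lips at x = +-39 to +-52 mm, their tops 64.5 mm above the fixture's origin, hold the seated cover down, so it can only slide; the box's rear wall (y -140 to -134 mm) tops out at 58 mm
- tray_mid (a point): centre of the tray's floor, fixed at (0, 73, 50) mm in the fixture's axes; the floor is 94 mm (x) by 120 mm (y), 2 mm lower than the seat; low sides rise 8 mm above it, 94 mm apart, and the end stop at y = +134 mm rises 14 mm
- tab_pad (a point): centre of the top of the snap tab, a grey ridged pad 42 mm (x) by 36 mm (y) in the box's end next to the tray, 3 mm ahead of the cover's leading edge; the point moves with it. At rest it is at (0, -15, 58) mm in the fixture's axes, 6 mm above the seat, and blocks the cover
- tab (a joint): travel of the snap tab straight down, m: about 0 out, 0.008 fully in against a firm stop (the pad's top is then 2 mm below the seat). It takes about 3 N to move and stays where it is left; the cover is free beyond 0.0065
- cover: loose white sliding cover, a plate 84 mm (x) by 96 mm (y) by 7 mm, about 90 g; origin at the centre of its underside, axes as the fixture's while seated, where its origin is at (0, -84, 52) mm in the fixture's axes. It slides with less than 2 N. Wholly on the tray, its origin is at y = 60 to 86 mm (against the end stop)
- catch_face (a point): on the cover: centre of the upright rear face of the thumb catch, a wedge 50 mm wide (x) that rises 12 mm above the plate's top, with a ramp on its tray side. The face looks to the cover's -y; the point is at (0, -20, 13) mm in the cover's axes, 6 mm above the plate's top. A fingertip behind it pushes the cover towards +y
- breaker_mid (a point): bystander: white two-pole circuit breaker, 36 x 80 x 65 mm, standing loose on the plywood beside the box or tray; point at mid-height
- coupler_mid (a point): bystander: grey conduit coupler, a short tube 32 mm across and 40 mm tall, standing loose on the plywood beside the box or tray, on the other side; point at its centre
- round_box_mid (a point): bystander: round white junction box, 88 mm across with two short spouts, 46 mm tall, loose on the table; point at its centre
- switch_unit_mid (a point): bystander: square white wall-switch unit, 75 x 75 x 30 mm, loose on the table; point at its centre
- screw_jar_mid (a point): bystander: clear jar with grey cap, 60 mm across, 70 mm tall, loose on the table; point at its centre
- washer_cup_mid (a point): bystander: small grey cup, 64 mm across, 45 mm tall, loose on the table; point at mid-height
- screwdriver_grip (a point): bystander: screwdriver with a red handle lying on the table to the right; point in its handle
There are look-alikes about, which are no part of the job. What is shaped like the cover but pink, red or turquoise is not meant.

How it is judged:
By the outcome, as a careful person would: the job done as asked, in the order asked, and still so for the second after the job is handed in, with the robot touching nothing.
It also fails if it takes over 40 s, if anything falls off the work surface, if the arm or the gripper's body presses on something with over 40 N, if the wrist force passes 120 N, or if a joint passes its speed limit or range.

### The arm

A 6-joint arm with a two-finger parallel gripper is mounted at the origin on the work surface. World frame = base frame: x ahead of the robot, y to its left, z up, the work surface at z = 0. Lengths are in m, angles in rad, forces in N, time in s.
With the tool pointing down it reaches from about 0.275 to 0.85 m from the base axis. Payload 19 kg.
Tool frame: the origin (TCP) lies on the centre line of the jaws, within the pads' length; the fingertips stand 19 mm ahead of it and the grasp point (between the pads) is the TCP; z points along the fingers, y is the direction in which the jaws open and shut (so a half turn about z gives the same grasp; the last joint's range is limited). The gripper opens to 85 mm and grips with 20 to 120 N. Pads are 22 mm wide; open, the fingers measure 114 mm over their backs; the gripper's body (76 mm by 85 mm) begins 54 mm behind the grasp point. The pads swing forward as they close: fully open they stand 13 mm farther back than shut.
Start: joints at [1.083, 0.15, 1.437, -0, 1.554, -0.134], TCP at [0.199, 0.539, 0.25] pointing down, gripper open.
Joint ranges: [-2.8, 2.8], [-0.68, 2.1], [0.12, 2.68], [-1.39, 4.53], [0.16, 2.79], [-2.81, 2.81]. Speed limits (rad/s): [1.89, 1.89, 2.22, 3.01, 3.01, 3.01].

### API

Orientations are given as a 3x3 rotation matrix whose columns are the frame's x, y, z axes.
In Python, from workcell import ctrl gives the robot as it stands.
- The arm moves only by the tool carry_out, never from a script. Its argument "moves" is one flat list of numbers, 7 for each row, row after row: the closure in counts, from 0 (fully open) to 255 (shut), then the shift along the tool's x, y, z in cm, then the turn, a rotation vector about the tool's x, y, z in rad. In form: [gripper, tx, ty, tz, wx, wy, wz, gripper, tx, ty, tz, wx, wy, wz, ...]. A call has 1 to 10 rows; each row is the pose to reach, as a shift and turn from the pose commanded when the call began, along the tool's axes at that moment; what a row does not reach only later rows make up. A row lasts 1/8 s, in which the tool goes at most 62.5 mm and 10.7 degrees, less where a joint would pass 70% of its speed; a pose out of reach is approached as far as the arm can. A call with a gripper value outside its range is refused whole. The fingers move at their own pace and stop on an object; the grip force is fixed at half the most. Time passes only in rows, so rows that repeat a pose let the fingers close. It gives the time, the measured TCP pose, the force and the opening at its end, in the units of the state.
- ctrl.read_state(): the state, without advancing time (a new reading comes with each control period).
- ctrl.capture(name): name is "side" or "top"; returns the picture (400x640x3 uint8, red, green, blue); there is no depth.
- ctrl.calibration(name): a dict with "intrinsics" (3x3 intrinsics, pixels), "k1" (the pictures are not rectified: a ray, as slopes to the right and down, at radius r is drawn at 1 + k1 r^2 times it, then the intrinsics apply), "world_to_cam" (4x4, takes a point from world to camera coordinates). Camera axes: x right, y up, looking along -z (the intrinsics and any distortion apply to the point x, -y, -z); pixel columns grow to the right and rows downward; lengths in m; the calibration is good to about 2 mm. A picture is of the moment at which its call begins. calibration takes no time and is no camera call.
- ctrl.finish_job(): hands the job in, once; it reports no verdict.
The state is a dict: "clock": time; "joint_pos": joint angles; "qvel": joint speeds; "joint_torque": joint torques, N m; "tool_pos": TCP position; "eef_rot": TCP orientation; "contact_force": force on the tool from outside, world axes, zero at the start; "torque": the same for the moment, N m; "grip_width": finger opening in m.
Only numpy, scipy, OpenCV 4.12 (cv2) and the standard library are available. Lean on these libraries where they do the work, as an engineer would, in place of code of your own. Each camera call takes 0.05 s, during which the arm holds its last target.

## Working session

There is one attempt and no reset: what is moved stays moved. The work goes in short steps, Python scripts to look and compute and a tool call to move; the robot and the scene stay as the last step left them, time stands still between calls to the robot, and variables do not carry over. Pictures are saved under pics/ and viewed, and the job is handed in when it is done.

Besides the shell and the picture viewer there is one more tool, called as name(argument=value, ...) on one line, values as JSON. carry_out: Moves the arm, as the interface text tells. Its arguments: {"type":"object","properties":{"moves":{"type":"array","items":{"type":"number"}}},"required":["moves"]}

```bash
mkdir -p pics; ls; python3 - <<'E'
from workcell import ctrl
import cv2
s=ctrl.read_state(); print({k:(v if not hasattr(v,'round') else v) for k,v in s.items()})
for n in("side","top"):
    im=ctrl.capture(n); cv2.imwrite(f"pics/{n}0.png",im[:,:,::-1]); print(n,ctrl.calibration(n))
E
```

```text
pics
{'clock': 0.0, 'joint_pos': array([ 1.08300521e+00,  1.50996737e-01,  1.43803082e+00, -3.23216220e-06,
        1.55380946e+00, -1.34000612e-01]), 'qvel': array([ 6.55742695e-05, -1.18565005e-04, -1.01080542e-03,  6.04876976e-04,
       -4.09046377e-04,  2.18890395e-04]), 'joint_torque': array([-1.16412139e-03, -7.13045454e+01, -5.70878434e+01, -2.01421922e-04,
        8.77505896e-03, -2.60521358e-05]), 'tool_pos': array([0.19912475, 0.5391785 , 0.24966944]), 'eef_rot': array([[-9.38066184e-01,  3.46455620e-01, -5.80345600e-04],
       [ 3.46456068e-01,  9.38065553e-01, -1.10074336e-03],
       [ 1.63043493e-04, -1.23363437e-03, -9.99999226e-01]]), 'contact_force': array([0.92112671, 0.02892805, 0.72117528]), 'torque': array([ 0.00055785, -0.00689979, -0.02015256]), 'grip_width': 0.08504424998759842}
side {'intrinsics': array([[470.52934188,   0.        , 321.27588967],
       [  0.        , 470.52934188, 194.96192109],
       [  0.        ,   0.        ,   1.        ]]), 'k1': 0.021567787143114255, 'world_to_cam': array([[ 0.69699765, -0.71701276, -0.00932672, -0.43190469],
       [ 0.4571898 ,  0.43433221,  0.77610117, -0.30165935],
       [-0.55242354, -0.54520477,  0.63053945, -1.22184403],
       [ 0.        ,  0.        ,  0.        ,  1.        ]])}
top {'intrinsics': array([[513.31296745,   0.        , 312.91282123],
       [  0.        , 513.31296745, 201.04597644],
       [  0.        ,   0.        ,   1.        ]]), 'k1': -0.0605786267412999, 'world_to_cam': array([[-1.25318277e-03, -9.99994047e-01, -3.21498020e-03,
        -5.05555613e-02],
       [ 9.78099201e-01, -1.89488423e-03,  2.08130639e-01,
        -5.81353954e-01],
       [-2.08135492e-01, -2.88374384e-03,  9.78095753e-01,
        -1.66067605e+00],
       [ 0.00000000e+00,  0.00000000e+00,  0.00000000e+00,
         1.00000000e+00]])}
```

View pics/side0.png

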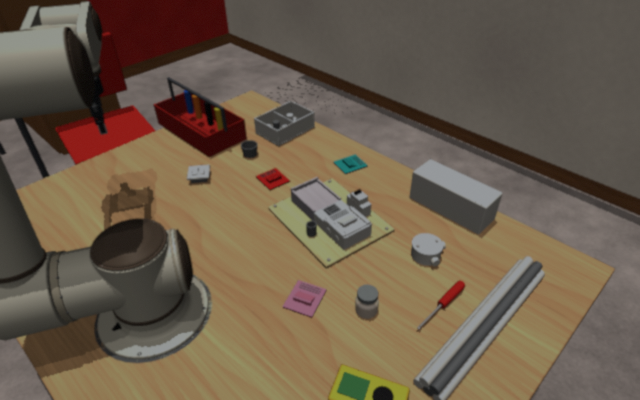

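View pics/top0.png

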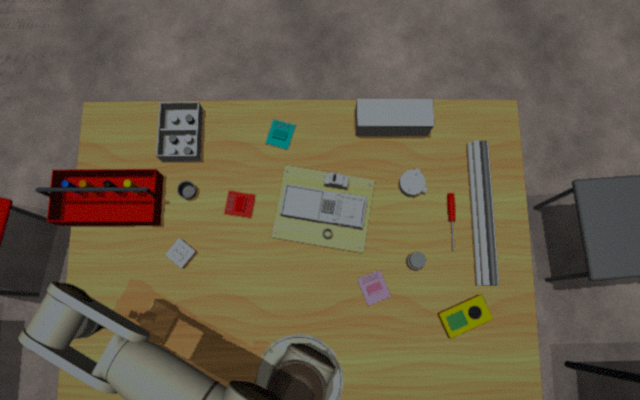

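```bash
python3 - <<'E'
import cv2
a=cv2.imread("pics/top0.png")[155:260,265:385]; cv2.imwrite("pics/topc.png",cv2.resize(a,None,fx=6,fy=5.7,interpolation=cv2.INTER_CUBIC)[:600]*1)
cv2.imwrite("pics/topc.png",cv2.resize(a,(720,600 if False else 630),interpolation=cv2.INTER_CUBIC)[:600])
b=cv2.imread("pics/side0.png")[170:270,260:400]; cv2.imwrite("pics/sidec.png",cv2.resize(b,(770,550),interpolation=cv2.INTER_CUBIC))
E
```

```text
(no output)
```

View pics/topc.png

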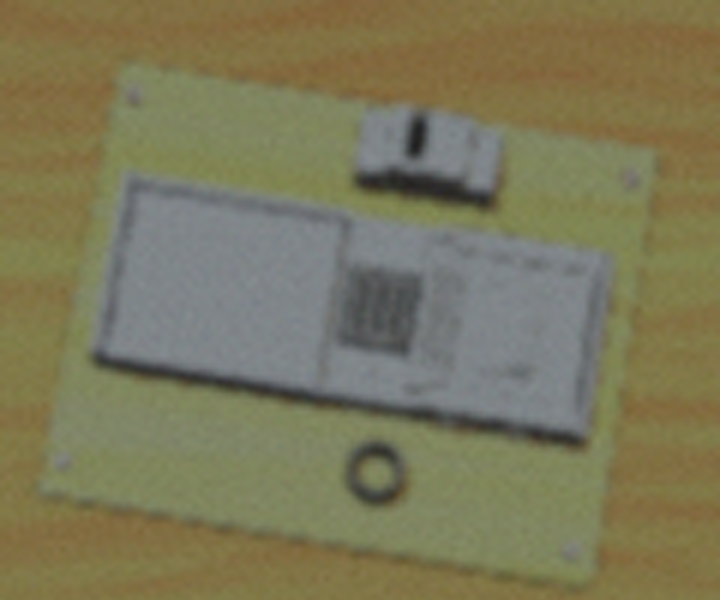

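View pics/sidec.png

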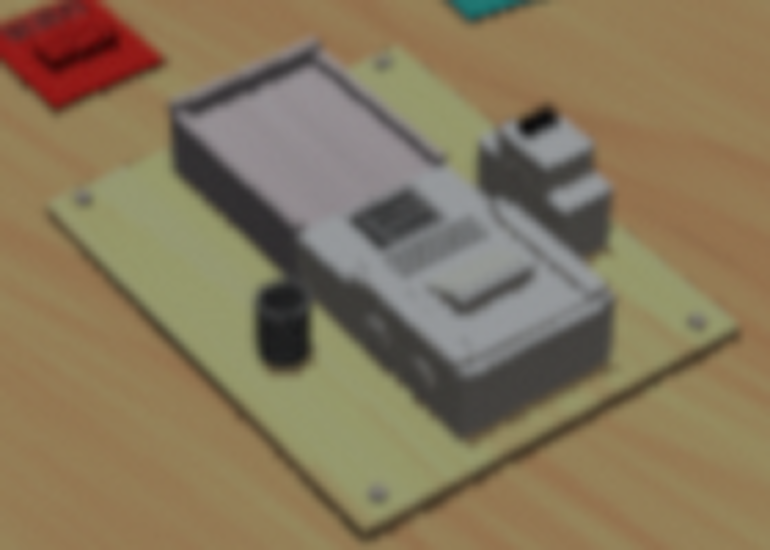

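```bash
cat > h.py <<'E'
import numpy as np, cv2
from scipy.optimize import least_squares
from workcell import ctrl
C={n:ctrl.calibration(n) for n in("side","top")}
def proj(n,P):
    c=C[n];P=np.atleast_2d(P);q=P@c["world_to_cam"][:3,:3].T+c["world_to_cam"][:3,3]
    s=np.c_[q[:,0],-q[:,1]]/(-q[:,2:]); s=s*(1+c["k1"]*(s**2).sum(1,keepdims=True))
    K=c["intrinsics"]; return s@K[:2,:2].T+K[:2,2]
def fx(p,P):
    c,s=np.cos(p[2]),np.sin(p[2]);R=np.array([[c,-s,0],[s,c,0],[0,0,1]])
    return (np.atleast_2d(P)/1000)@R.T+[p[0],p[1],0]
E
cat > fit.py <<'E'
from h import *
F=np.array([[130,160,12],[130,-160,12],[-130,-160,12],[-130,160,12],[0,-15,58]])
T=(np.array([[122,65],[657,148],[592,580],[42,491],[381,310]])+.5)/6-.5+[265,155]
S=(np.array([[395,48],[738,330],[365,530],[48,207],[396,217]])+.5)/5.5-.5+[260,170]
def r(p): return np.r_[(proj("top",fx(p,F))-T).ravel(),(proj("side",fx(p,F))-S).ravel()]
o=least_squares(r,[.55,-.05,-.15]);print(o.x);print(o.fun.reshape(-1,2).round(2))
for k in("top","side"):
    rr=lambda p:(proj(k,fx(p,F))-{"top":T,"side":S}[k]).ravel()
    print(k,least_squares(rr,[.55,-.05,-.15]).x)
np.save("pose.npy",o.x)
p=o.x
for n,P in dict(tab=[0,-15,58],catch=[0,-104,65],catchtop=[0,-104,71],tray=[0,73,50]).items(): print(n,fx(p,P).round(4))
sd=cv2.imread("pics/side0.png");
for n,off,sc in(("side",(260,170),5.5),("top",(265,155),6)):
    im=cv2.imread("pics/%sc.png"%n)
    def ln(Ps,col):
        q=(proj(n,fx(p,Ps))-off+.5)*sc-.5
        cv2.polylines(im,[q.round().astype(int)],True,col,1)
    ln(F[:4],(0,0,255))
    ln([[-21,-33,58],[21,-33,58],[21,3,58],[-21,3,58]],(255,0,0))
    ln([[-25,-104,71],[25,-104,71],[25,-104,59],[-25,-104,59]],(0,255,0))
    ln([[-42,-132,59],[42,-132,59],[42,-36,59],[-42,-36,59]],(255,0,255))
    ln([[-47,13,50],[47,13,50],[47,134,50],[-47,134,50]],(0,255,255))
    cv2.imwrite("pics/%so.png"%n,im)
E
python3 fit.py
```

```text
[ 0.56713878 -0.08671269 -0.17094575]
[[-0.61 -0.78]
 [ 0.54  0.26]
 [ 0.27  1.73]
 [-1.04  0.76]
 [-0.25 -0.17]
 [ 0.34 -0.33]
 [ 1.07 -1.01]
 [ 0.45  0.52]
 [-0.76 -0.28]
 [ 0.73 -0.18]]
top [ 0.56846559 -0.08746695 -0.16544995]
side [ 0.56584097 -0.08640873 -0.17632812]
tab [[ 0.5646 -0.1015  0.058 ]]
catch [[ 0.5494 -0.1892  0.065 ]]
catchtop [[ 0.5494 -0.1892  0.071 ]]
tray [[ 0.5796 -0.0148  0.05  ]]
```

View pics/sideo.png

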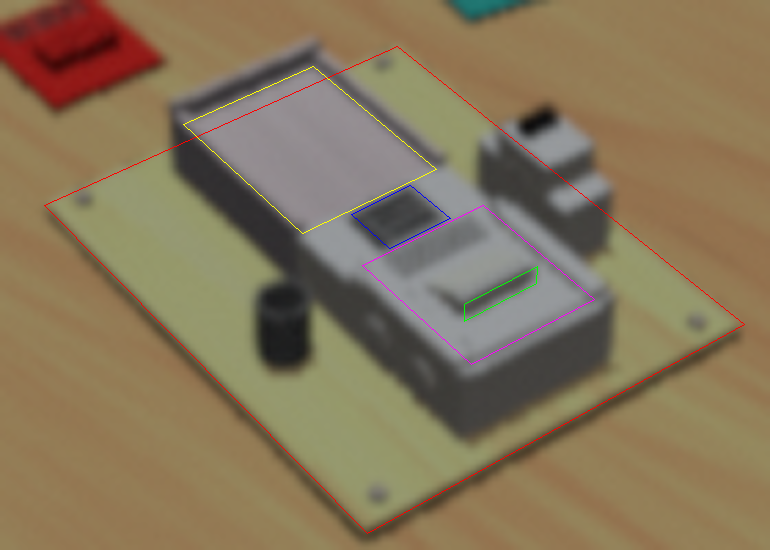

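View pics/topo.png

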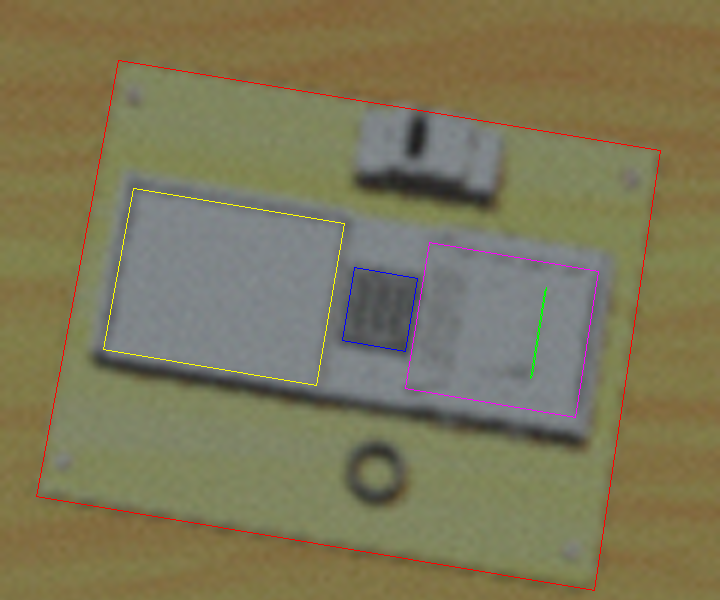

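The fixture fit matches both views to about 1–2 mm: pad, catch and tray outlines all fall on the image. Next I work out the move to above the tab.

```bash
cat > go.py <<'E'
from h import *
import sys
from scipy.spatial.transform import Rotation as Ro
p=np.load("pose.npy")
def Rt():
    c,s=np.cos(p[2]),np.sin(p[2]); X=np.array([-s,c,0]);Z=np.array([0,0,-1.]);return np.c_[X,np.cross(Z,X),Z]
s=ctrl.read_state();R=s["eef_rot"]
c,sn=np.cos(p[2]),np.sin(p[2]);q=s["tool_pos"]-[p[0],p[1],0]
print("fixture pos mm",(1000*np.array([c*q[0]+sn*q[1],-sn*q[0]+c*q[1],q[2]])).round(1),"F",s["contact_force"].round(1),"w",round(s["grip_width"],4),"t",s["clock"])
print("rotvec to goal",Ro.from_matrix(R.T@Rt()).as_rotvec().round(4),"q",s["joint_pos"].round(3))
if len(sys.argv)>1:
    t=fx(p,[float(a) for a in sys.argv[1:4]])[0]
    print("shift cm",(100*R.T@(t-s["tool_pos"])).round(2))
E
python3 go.py 0 -15 150
```

```text
fixture pos mm [-469.1  554.2  249.7] F [-0.3 -0.   0.7] w 0.0852 t 0.1
rotvec to goal [-1.0000e-03  6.0000e-04  1.3879e+00] q [ 1.083  0.151  1.438 -0.     1.554 -0.134]
shift cm [-56.48 -47.43  10.02]
```

carry_out(moves=[255,-56.5,-47.4,5,-0.001,0,1.388,255,-56.5,-47.4,5,-0.001,0,1.388,255,-56.5,-47.4,5,-0.001,0,1.388,255,-56.5,-47.4,5,-0.001,0,1.388,255,-56.5,-47.4,5,-0.001,0,1.388,255,-56.5,-47.4,5,-0.001,0,1.388,255,-56.5,-47.4,5,-0.001,0,1.388,255,-56.5,-47.4,5,-0.001,0,1.388,255,-56.5,-47.4,5,-0.001,0,1.388,255,-56.5,-47.4,5,-0.001,0,1.388])

```text
clock: 1.35
tool_pos: [0.5091, -0.0042, 0.2078]
eef_rot: [[0.171, 0.985, 0.001], [0.985, -0.171, 0.0], [0.001, 0.001, -1.0]]
contact_force: [0.6, 1.9, 0.7]
grip_width: 0.0004
```

```bash
python3 go.py 0 -15 120
```

```text
fixture pos mm [-71.2  71.4 207.8] F [0.6 1.9 0.7] w 0.0004 t 1.35
rotvec to goal [ 0.0007 -0.0006 -0.0004] q [-1.600e-01  3.100e-02  1.653e+00  1.000e-03  1.456e+00  1.100e-02]
shift cm [-8.65  7.12  8.78]
```

carry_out(moves=[255,-8.6,7.1,4,0,0,0,255,-8.6,7.1,8.8,0,0,0,255,-8.6,7.1,8.8,0,0,0,255,-8.6,7.1,8.8,0,0,0,255,-8.6,7.1,8.8,0,0,0])

```text
clock: 1.98
tool_pos: [0.5642, -0.098, 0.1216]
eef_rot: [[0.169, 0.986, 0.002], [0.986, -0.169, 0.0], [0.0, 0.002, -1.0]]
contact_force: [-0.1, -0.0, 0.1]
grip_width: -0.0004
```

```bash
python3 go.py 0 -15 80; python3 - <<'E'
from workcell import ctrl
import cv2
b=ctrl.capture("side")[120:270,230:430,::-1]; cv2.imwrite("pics/s1.png",cv2.resize(b,(800,600),interpolation=cv2.INTER_CUBIC))
b=ctrl.capture("top")[150:270,250:410,::-1]; cv2.imwrite("pics/t1.png",cv2.resize(b,(800,600),interpolation=cv2.INTER_CUBIC))
E
```

```text
fixture pos mm [ -1.  -11.7 121.6] F [-0.1 -0.   0.1] w -0.0004 t 1.975
rotvec to goal [ 0.0024 -0.0004  0.0008] q [-3.070e-01  2.200e-01  1.621e+00  1.000e-03  1.298e+00 -1.370e-01]
shift cm [-0.34  0.09  4.16]
```

View pics/s1.png

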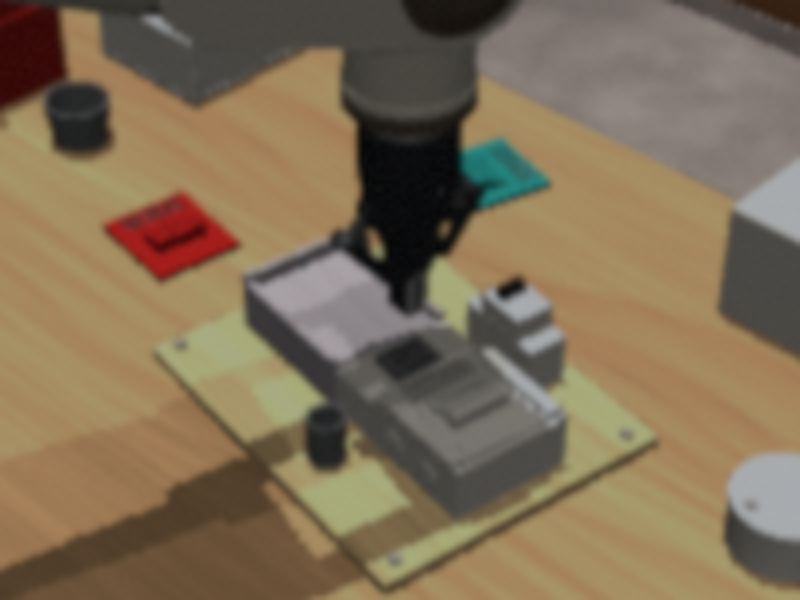

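View pics/t1.png

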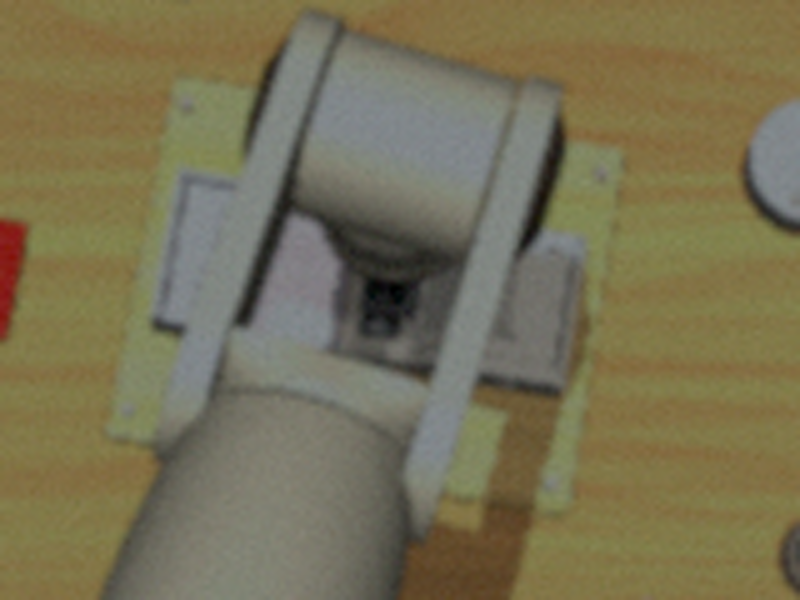

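carry_out(moves=[255,-0.3,0.1,2,0,0,0,255,-0.3,0.1,4,0,0,0,255,-0.3,0.1,4,0,0,0,255,-0.3,0.1,4,0,0,0])

```text
clock: 2.58
tool_pos: [0.5649, -0.1018, 0.0815]
eef_rot: [[0.17, 0.986, 0.002], [0.986, -0.17, -0.0], [0.0, 0.002, -1.0]]
contact_force: [-0.5, -0.2, -0.4]
grip_width: 0.0001
```

```bash
python3 go.py 0 -15 69
```

```text
fixture pos mm [  0.3 -15.2  81.5] F [-0.5 -0.2 -0.4] w 0.0001 t 2.575
rotvec to goal [ 0.0023 -0.0003  0.0005] q [-3.130e-01  2.600e-01  1.660e+00  1.000e-03  1.219e+00 -1.430e-01]
shift cm [ 0.02 -0.03  1.25]
```

carry_out(moves=[255,0,0,0.4,0,0,0,255,0,0,0.6,0,0,0,255,0,0,0.8,0,0,0,255,0,0,0.8,0,0,0])

```text
clock: 3.08
tool_pos: [0.5644, -0.102, 0.0719]
eef_rot: [[0.17, 0.985, 0.001], [0.985, -0.17, 0.0], [0.0, 0.001, -1.0]]
contact_force: [0.6, -0.8, 1.4]
grip_width: -0.0003
```

carry_out(moves=[255,0,0,0.1,0,0,0,255,0,0,0.2,0,0,0,255,0,0,0.2,0,0,0])

```text
clock: 3.45
tool_pos: [0.5643, -0.102, 0.0699]
eef_rot: [[0.17, 0.985, 0.001], [0.985, -0.17, 0.0], [0.0, 0.0, -1.0]]
contact_force: [0.7, 0.2, 2.0]
grip_width: -0.0
```

carry_out(moves=[255,0,0,0.1,0,0,0,255,0,0,0.15,0,0,0,255,0,0,0.2,0,0,0])

```text
clock: 3.82
tool_pos: [0.5644, -0.1021, 0.0689]
eef_rot: [[0.17, 0.985, 0.001], [0.985, -0.17, 0.0], [0.0, 0.001, -1.0]]
contact_force: [-7.0, 1.2, 20.4]
grip_width: -0.0002
```

carry_out(moves=[255,0,0,-1,0,0,0,255,0,0,-4,0,0,0,255,-5,0,-4,0,0,0,255,-10.7,0,-4,0,0,0,255,-10.7,0,-4,0,0,0,255,-10.7,0,-4,0,0,0])

```text
clock: 4.58
tool_pos: [0.546, -0.2073, 0.1079]
eef_rot: [[0.171, 0.985, 0.0], [0.985, -0.171, 0.001], [0.001, 0.0, -1.0]]
contact_force: [-0.6, 0.3, 0.6]
grip_width: 0.0
```

```bash
python3 go.py 0 -122 81; python3 - <<'E'
from workcell import ctrl
import cv2
b=ctrl.capture("side")[150:255,270:410,::-1]; cv2.imwrite("pics/s2.png",cv2.resize(b,(800,600),interpolation=cv2.INTER_CUBIC))
b=ctrl.capture("top")[165:255,265:385,::-1]; cv2.imwrite("pics/t2.png",cv2.resize(b,(800,600),interpolation=cv2.INTER_CUBIC))
E
```

```text
fixture pos mm [  -0.3 -122.5  107.9] F [-0.6  0.3  0.6] w 0.0 t 4.575
rotvec to goal [ 0.0003 -0.0009 -0.0008] q [-4.950e-01  2.560e-01  1.607e+00  1.000e-03  1.279e+00 -3.240e-01]
shift cm [0.04 0.03 2.69]
```

View pics/s2.png

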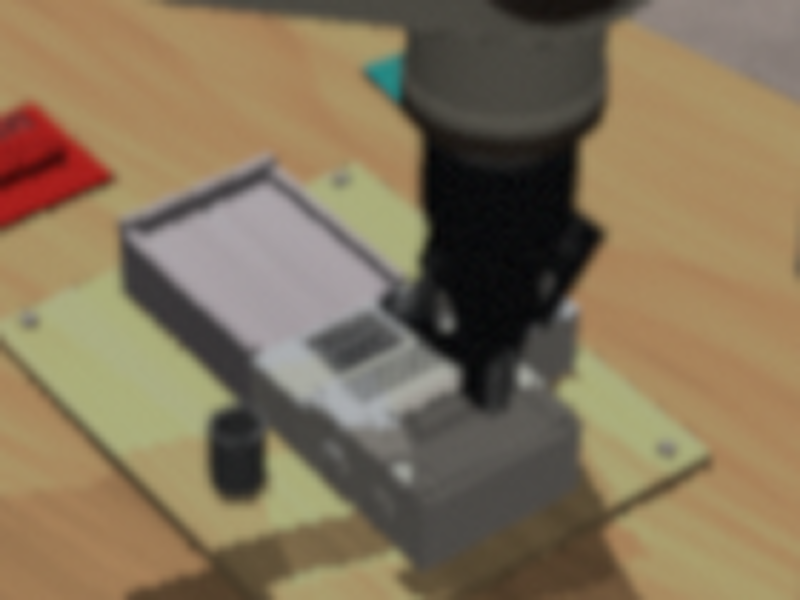

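View pics/t2.png

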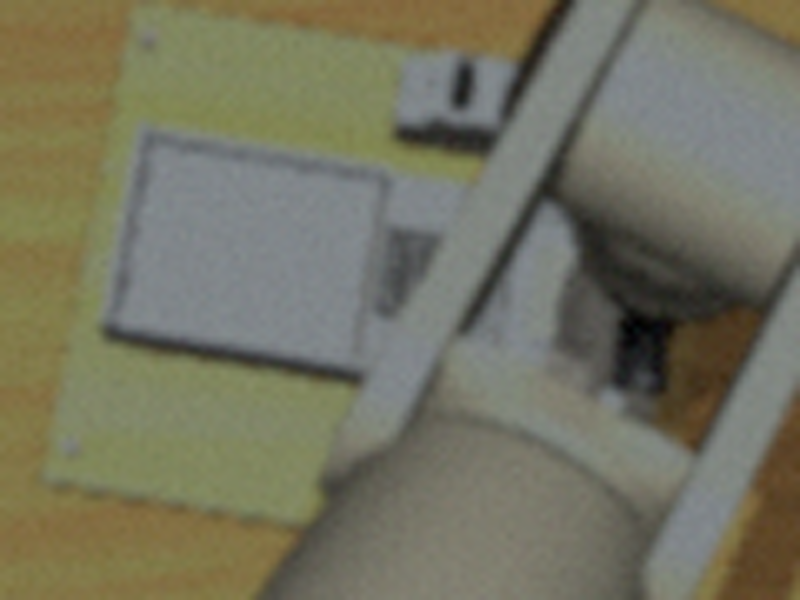

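Tab pad looks recessed, and the closed tip stands behind the catch. Descending to about 2 mm over the plate.

carry_out(moves=[255,0,0,1.2,0,0,0,255,0,0,2.2,0,0,0,255,0,0,2.7,0,0,0,255,0,0,2.7,0,0,0])

```text
clock: 5.18
tool_pos: [0.546, -0.2073, 0.0804]
eef_rot: [[0.17, 0.985, -0.0], [0.985, -0.17, 0.001], [0.001, -0.0, -1.0]]
contact_force: [-0.7, -0.1, 0.4]
grip_width: 0.0001
```

```bash
python3 go.py 0 -112 81; python3 - <<'E'
from workcell import ctrl
import cv2
b=ctrl.capture("side")[150:255,270:410,::-1]; cv2.imwrite("pics/s3.png",cv2.resize(b,(800,600),interpolation=cv2.INTER_CUBIC))
E
```

```text
fixture pos mm [  -0.3 -122.4   80.4] F [-0.7 -0.1  0.4] w 0.0001 t 5.175
rotvec to goal [-0.0002 -0.0007  0.0001] q [-4.950e-01  2.820e-01  1.634e+00  1.000e-03  1.226e+00 -3.240e-01]
shift cm [ 1.04  0.03 -0.06]
```

View pics/s3.png

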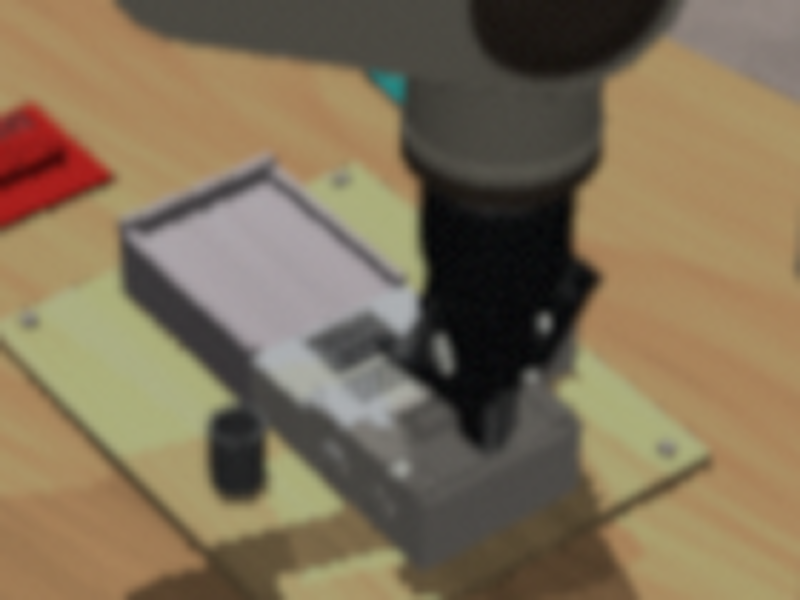

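carry_out(moves=[255,0.4,0,0,0,0,0,255,0.8,0,0,0,0,0,255,1.2,0,0,0,0,0,255,1.6,0,0,0,0,0,255,2,0,0,0,0,0,255,2.4,0,0,0,0,0,255,2.7,0,0,0,0,0])

```text
clock: 6.1
tool_pos: [0.5508, -0.1806, 0.081]
eef_rot: [[0.17, 0.985, 0.001], [0.985, -0.17, 0.0], [0.0, 0.001, -1.0]]
contact_force: [0.1, -1.1, 0.4]
grip_width: 0.0003
```

```bash
python3 go.py 0 46 81; python3 - <<'E'
from workcell import ctrl
import cv2
b=ctrl.capture("side")[150:255,270:410,::-1]; cv2.imwrite("pics/s4.png",cv2.resize(b,(800,600),interpolation=cv2.INTER_CUBIC))
E
```

```text
fixture pos mm [ -0.1 -95.3  81. ] F [ 0.1 -1.1  0.4] w 0.0003 t 6.1
rotvec to goal [ 0.0007 -0.0004  0.0001] q [-4.500e-01  2.730e-01  1.645e+00  1.000e-03  1.224e+00 -2.790e-01]
shift cm [1.413e+01 1.000e-02 1.000e-02]
```

View pics/s4.png

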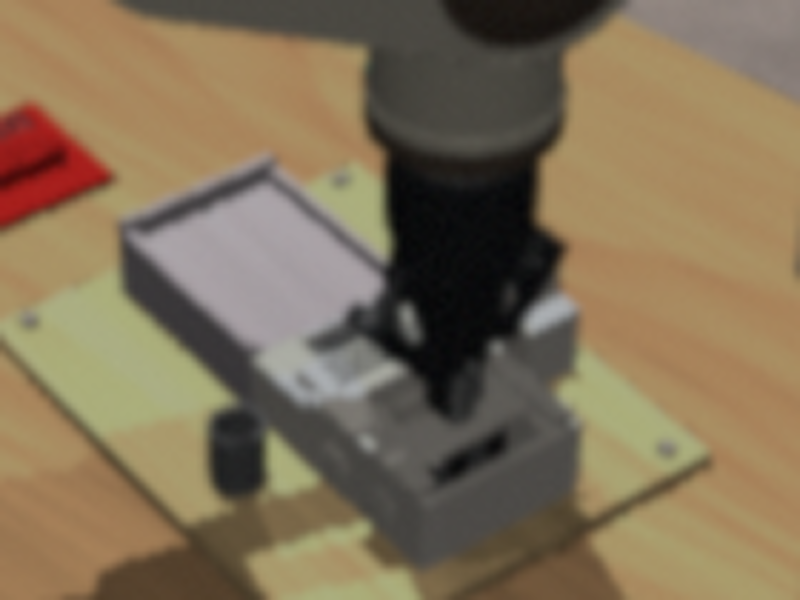

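Cover slides freely (~1 N) over the depressed tab.

carry_out(moves=[255,0.6,0,0,0,0,0,255,1.2,0,0,0,0,0,255,1.8,0,0,0,0,0,255,2.4,0,0,0,0,0,255,3.0,0,0,0,0,0,255,3.6,0,0,0,0,0,255,4.2,0,0,0,0,0,255,4.8,0,0,0,0,0,255,5.4,0,0,0,0,0,255,6,0,0,0,0,0])

```text
clock: 7.4
tool_pos: [0.561, -0.1214, 0.081]
eef_rot: [[0.17, 0.985, 0.001], [0.985, -0.17, 0.0], [0.0, 0.001, -1.0]]
contact_force: [0.1, -0.6, -0.2]
grip_width: 0.0002
```

```bash
python3 go.py 0 45 81; python3 - <<'E'
from workcell import ctrl
import cv2
b=ctrl.capture("side")[150:255,270:410,::-1]; cv2.imwrite("pics/s5.png",cv2.resize(b,(800,600),interpolation=cv2.INTER_CUBIC))
E
```

```text
fixture pos mm [ -0.1 -35.2  81. ] F [ 0.1 -0.6 -0.2] w 0.0002 t 7.4
rotvec to goal [ 0.0006 -0.0005 -0.0001] q [-3.480e-01  2.620e-01  1.659e+00  1.000e-03  1.220e+00 -1.770e-01]
shift cm [8.02 0.01 0.01]
```

View pics/s5.png

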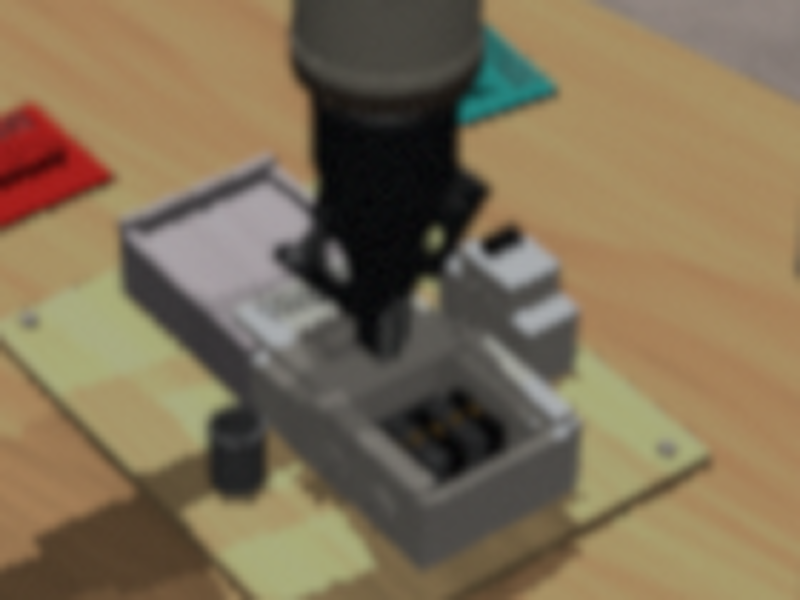

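carry_out(moves=[255,0.8,0,0,0,0,0,255,1.6,0,0,0,0,0,255,2.4,0,0,0,0,0,255,3.2,0,0,0,0,0,255,4.0,0,0,0,0,0,255,4.8,0,0,0,0,0,255,5.6,0,0,0,0,0,255,6.4,0,0,0,0,0,255,7.2,0,0,0,0,0,255,7.6,0,0,0,0,0])

```text
clock: 8.7
tool_pos: [0.574, -0.0463, 0.0811]
eef_rot: [[0.17, 0.985, 0.001], [0.985, -0.17, 0.0], [0.001, 0.001, -1.0]]
contact_force: [0.2, -0.4, 0.5]
grip_width: -0.0003
```

```bash
python3 go.py 0 45 81; python3 - <<'E'
from workcell import ctrl
import cv2
b=ctrl.capture("side")[150:255,270:410,::-1]; cv2.imwrite("pics/s6.png",cv2.resize(b,(800,600),interpolation=cv2.INTER_CUBIC))
E
```

```text
fixture pos mm [-0.1 41.  81.1] F [ 0.2 -0.4  0.5] w -0.0003 t 8.7
rotvec to goal [ 0.0008 -0.0005  0.0003] q [-2.150e-01  2.650e-01  1.654e+00  1.000e-03  1.221e+00 -4.400e-02]
shift cm [0.4  0.01 0.01]
```

View pics/s6.png

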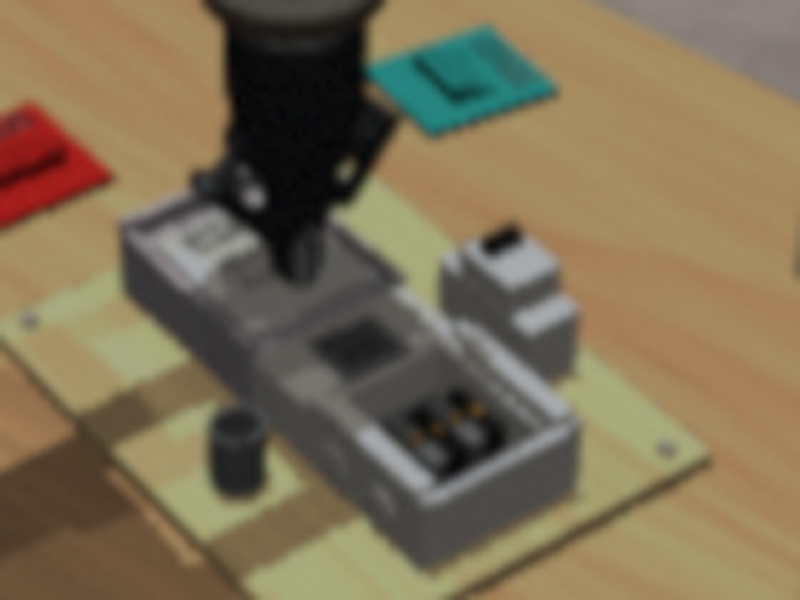

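carry_out(moves=[255,0.4,0,0,0,0,0,255,0.4,0,0,0,0,0,255,-0.6,0,0,0,0,0,255,-0.6,0,-1,0,0,0,255,-0.6,0,-6,0,0,0,255,-0.6,0,-12,0,0,0,255,-0.6,-10,-14,0,0,0,255,10,-18,-14,0,0,0,255,20,-18,-14,0,0,0,255,25,-18,-14,0,0,0])

```text
clock: 10.0
tool_pos: [0.4502, 0.1304, 0.2206]
eef_rot: [[0.172, 0.985, 0.003], [0.985, -0.172, 0.001], [0.001, 0.003, -1.0]]
contact_force: [1.3, 0.7, 0.3]
grip_width: 0.0006
```

carry_out(moves=[255,15,0,0,0,0,0,255,15,0,0,0,0,0,255,15,0,0,0,0,0,255,15,0,0,0,0,0,255,15,0,0,0,0,0])

```text
clock: 10.62
tool_pos: [0.4766, 0.2764, 0.2196]
eef_rot: [[0.17, 0.985, 0.001], [0.985, -0.17, 0.0], [0.0, 0.001, -1.0]]
contact_force: [0.3, -0.6, 0.3]
grip_width: -0.0001
```

```bash
python3 go.py ; cat > v.py <<'E'
from h import *
p=np.load("pose.npy")
for n,off,sz in(("side",(270,150),(140,105)),("top",(265,160),(120,90))):
    b=ctrl.capture(n);cv2.imwrite(f"pics/{n}_end.png",b[:,:,::-1])
    c=np.ascontiguousarray(b[off[1]:off[1]+sz[1],off[0]:off[0]+sz[0],::-1]);sc=800/sz[0]
    c=cv2.resize(c,(800,600),interpolation=cv2.INTER_CUBIC);cv2.imwrite(f"pics/{n}_endc.png",c)
    yc=76
    for P,col in(([[-42,yc-48,57],[42,yc-48,57],[42,yc+48,57],[-42,yc+48,57]],(255,0,255)),([[-25,yc-20,69],[25,yc-20,69],[25,yc-20,57],[-25,yc-20,57]],(0,255,0)),([[-21,-33,50],[21,-33,50],[21,3,50],[-21,3,50]],(255,0,0))):
        q=(proj(n,fx(p,P))-off+.5)*sc-.5; cv2.polylines(c,[q.round().astype(int)],True,col,1)
    cv2.imwrite(f"pics/{n}_endo.png",c)
E
python3 v.py
```

```text
fixture pos mm [-151.   342.5  219.6] F [ 0.3 -0.6  0.3] w -0.0001 t 10.625
rotvec to goal [ 0.001  -0.0004 -0.0003] q [ 0.386  0.112  1.542 -0.     1.486  0.557]
```

View pics/side_endc.png

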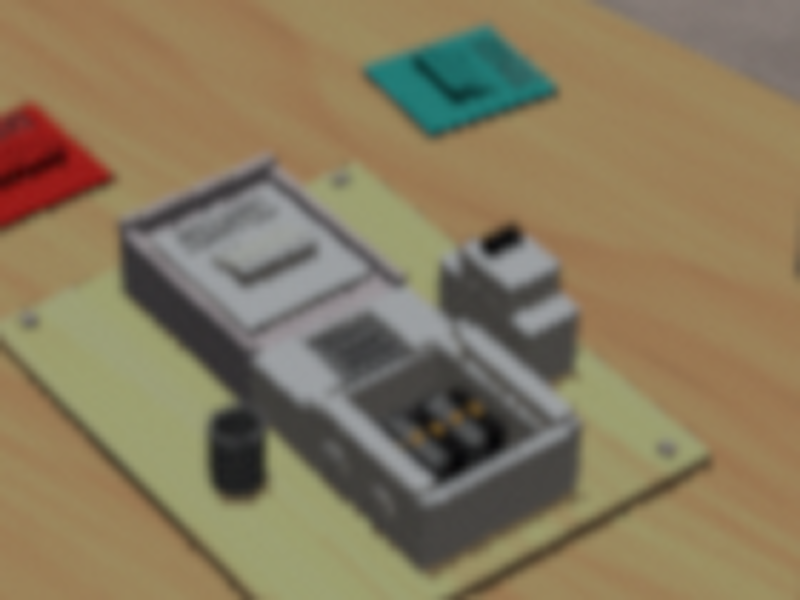

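View pics/side_endo.png

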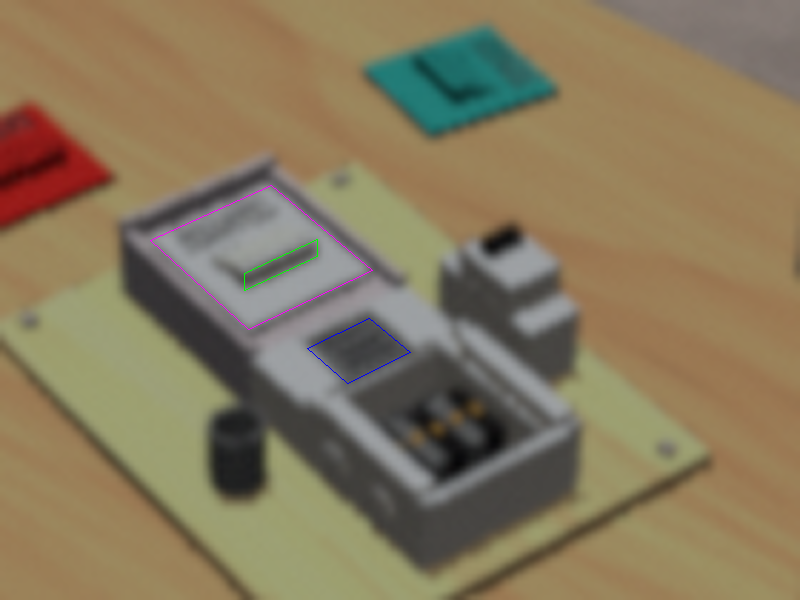

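View pics/top_endo.png

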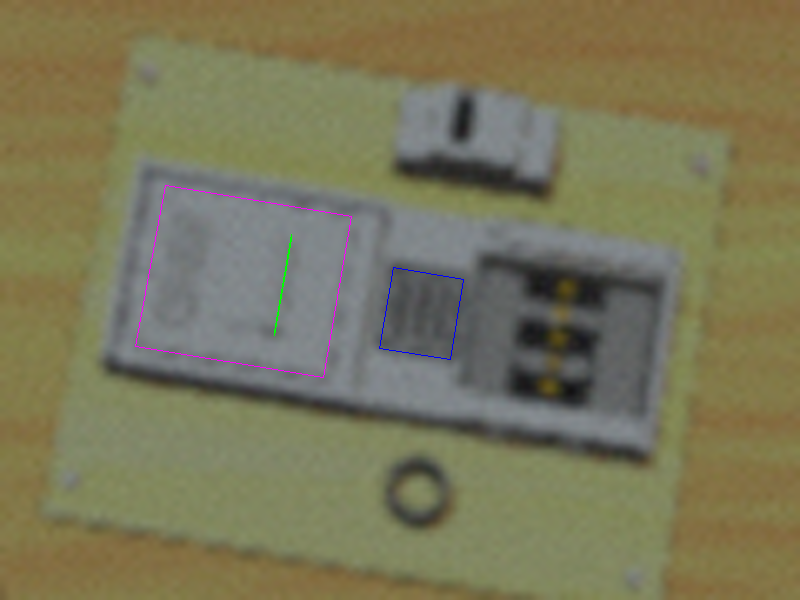

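View pics/top_end.png

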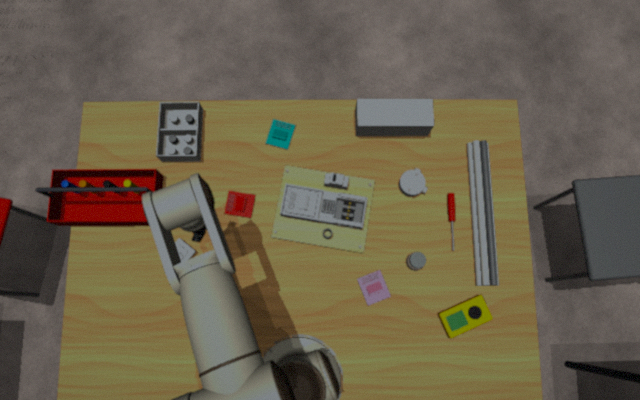

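The cover lies flat in the tray, matching the outline drawn for y = 76 mm. The tab is down, the bystanders have not moved, and the arm is clear at z = 0.22 m.

```bash
python3 -c "
from workcell import ctrl
print(ctrl.finish_job())"
```

```text
the job is handed in; nothing more can be done
None
```

I opened the terminal box: the snap tab is down, the cover lies flat and wholly on the tray, and I handed the job in at about 10.7 s.

- **Tab:** I pressed it with the closed fingertips until it met its stop, with about 20 N on the wrist. The tip was then at about 50 mm, the height given for fully in. In the last pictures the pad is still down.
- **Cover:** I pushed it by the rear face of the thumb catch, and the readings at each pause showed about 1 N or less. In both cameras it matches the outline drawn for flat on the tray floor with its origin at y = 76 mm; wholly on is 60 to 86 mm.
- **Surroundings:** the breaker, coupler and other bystanders look unmoved in the pictures. The arm ended clear at z = 0.22 m with essentially no contact force.

No check failed. The separate fits from the two cameras differed by about 2–3 mm in position and 0.01 rad in yaw, so I used a joint fit. I have no direct reading of the tab's travel; it comes from the tip height at the stop and the pictures.

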